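# Refit the missing knob on the caravan hob and hold it pressed in

## Task

The caravan hob standing on the shed shelf for repair has lost one of its three control knobs, which lies loose on the shelf beside it: find the spindle that stands bare, turn the knob so that the flat in its bore matches the flat of that D-shaped spindle (nose pointing to the off dot, like the two fitted knobs), and push it fully home. Then press knob and spindle right in against the valve spring, as you would to light the burner, and finish while still holding it pressed in so that I can check the safety valve. Leave the two fitted knobs and the other things on the shelf as they are.

Things in the scene. Friction and masses are not known exactly. Their poses are not given: they have to be found in the camera images.
- knob: The loose black plastic knob, upright on the shelf left of the hob, about 35 g. Round skirt 44 mm across, 0 to 16 mm above the origin; on top a straight grip bar 14 mm thick, 16 to 34 mm above the origin, from x = -20 to +12 mm, then tapering to a nose at x = +27 mm with a thin white line on it. Origin: centre of the underside; z up, x towards the nose
- knob_bore (a point): Closed end of the loose knob's bore, on its axis, 14 mm above the knob's origin; axes as the knob. The bore opens in the underside: D-shaped, 14 mm deep, 11.2 mm diameter, its flat 2.1 mm from the axis on the nose side (+x); the round part of its mouth is bevelled by 1.5 mm
- knob_nose (a point): Tip of the loose knob's nose, 27 mm from the axis along the knob's x, 25 mm above its origin; axes as the knob
- hob: Three-burner stainless caravan hob, 330 x 460 mm, fixed. Origin: on the shelf below the middle spindle; x towards its back, y along the row of spindles. Plate 75 mm above the shelf, front edge 55 mm before the row; wire pan supports begin 82 mm behind the row, up to 112 mm above the shelf. A small black off dot is printed 38 mm behind each spindle
- fitted_knob_1: One of the two knobs already on the hob, just like the loose one (same origin and axes), sitting at off on two of the three spindles; which two differs from start to start. On a spindle, a knob's origin lies 14 mm below the spindle's tip. It only rests there: do not pull it off
- fitted_knob_2: One of the two knobs already on the hob, just like the loose one (same origin and axes), sitting at off on two of the three spindles; which two differs from start to start. On a spindle, a knob's origin lies 14 mm below the spindle's tip. It only rests there: do not pull it off
- spindle_left_tip (a point): Centre of the end face of the left one (left = robot's left, +y) of the three upright steel valve spindles, 120 mm apart, 21 mm above the plate. D-shaft, 10 mm diameter, flat 1.5 mm from the axis on the +x side, round part of the end bevelled 0.7 mm. z up; a knob fits with its x (nose) along this x, towards the off dot. It cannot turn, only be pushed in. The bare one has a flat black seal round its foot
- spindle_left (a joint): How far the left spindle is pushed in (down), in m: 0 out, 0.0045 at its stop. Valve spring: 5 N to start it moving, rising by 1 N per mm to 9.5 N at the stop; it springs back when let go
- spindle_middle_tip (a point): Centre of the end face of the middle one (left = robot's left, +y) of the three upright steel valve spindles, 120 mm apart, 21 mm above the plate. D-shaft, 10 mm diameter, flat 1.5 mm from the axis on the +x side, round part of the end bevelled 0.7 mm. z up; a knob fits with its x (nose) along this x, towards the off dot. It cannot turn, only be pushed in. The bare one has a flat black seal round its foot
- spindle_middle (a joint): How far the middle spindle is pushed in (down), in m: 0 out, 0.0045 at its stop. Valve spring: 5 N to start it moving, rising by 1 N per mm to 9.5 N at the stop; it springs back when let go
- spindle_right_tip (a point): Centre of the end face of the right one (left = robot's left, +y) of the three upright steel valve spindles, 120 mm apart, 21 mm above the plate. D-shaft, 10 mm diameter, flat 1.5 mm from the axis on the +x side, round part of the end bevelled 0.7 mm. z up; a knob fits with its x (nose) along this x, towards the off dot. It cannot turn, only be pushed in. The bare one has a flat black seal round its foot
- spindle_right (a joint): How far the right spindle is pushed in (down), in m: 0 out, 0.0045 at its stop. Valve spring: 5 N to start it moving, rising by 1 N per mm to 9.5 N at the stop; it springs back when let go
- mug: A white ceramic mug, 82 mm across, 95 mm high; origin: centre of its underside. Leave it where it is
- flowerpot: A terracotta flowerpot, 110 mm across the rim, 100 mm high; origin: centre of its underside. Leave it where it is
- trowel: A green plastic hand trowel lying flat, 300 mm long; origin on the shelf under its middle, +x towards the blade. Leave it where it is
- garden_fork: A hand fork with stainless tines and wooden handle lying flat, 280 mm long; origin on the shelf under its middle, +x towards the tines. Leave it where it is

How it is judged (in metres and radians):
On the way, in this order (a step that is already met when the one before it is completed fails the run):
1. the loose knob is lifted off the shelf (height (world z) of knob above 0.04 m), for 0.1 s.
2. the knob is on the bare spindle, right way round and fully home (((distance between knob_bore and spindle_left_tip below 0.0025 m and x of knob_nose in the frame of spindle_left_tip above 0.025 m) or (distance between knob_bore and spindle_middle_tip below 0.0025 m and x of knob_nose in the frame of spindle_middle_tip above 0.025 m) or (distance between knob_bore and spindle_right_tip below 0.0025 m and x of knob_nose in the frame of spindle_right_tip above 0.025 m))).
At the end, for the whole second after the job is handed in: Loose knob fully home (2.5 mm) on the bare spindle, upright, nose to the off dot; gripper presses on it (over 3 N) and that spindle stays pushed in more than 3 of its 4.5 mm through the last second; fitted knobs within 8 mm, other things within 30 mm of their starts (((distance between knob_bore and spindle_left_tip below 0.0025 m and x of knob_nose in the frame of spindle_left_tip above 0.025 m and value of joint spindle_left above 0.003 m) or (distance between knob_bore and spindle_middle_tip below 0.0025 m and x of knob_nose in the frame of spindle_middle_tip above 0.025 m and value of joint spindle_middle above 0.003 m) or (distance between knob_bore and spindle_right_tip below 0.0025 m and x of knob_nose in the frame of spindle_right_tip above 0.025 m and value of joint spindle_right above 0.003 m)) and contact force between the fingers and knob above 3 N and angle between knob's own z axis and vertical below 0.15 rad and distance of each of fitted_knob_1, fitted_knob_2 from where it was at the start of the episode below 0.008 m and distance of each of mug, flowerpot, trowel, garden_fork from where it was at the start of the episode below 0.03 m); the arm keeps its last pose, push and grip.
It fails at once if a fitted knob is pulled off or knocked (distance of any of fitted_knob_1, fitted_knob_2 from where it was at the start of the episode above 0.015 m).
It fails at once if the mug, flowerpot, trowel or hand fork is pushed away or knocked over (distance of any of mug, flowerpot, trowel, garden_fork from where it was at the start of the episode above 0.03 m or angle between any of mug, flowerpot's own z axis and vertical above 0.5 rad).
It also fails if it takes over 42 s, if anything falls off the work surface, if the arm or the gripper's body presses on something with over 40 N, if the wrist force passes 120 N, or if a joint passes its speed limit or range.

## Robot

A 6-joint arm with a two-finger parallel gripper is mounted at the origin on the work surface. World frame = base frame: x ahead of the robot, y to its left, z up, the work surface at z = 0. Lengths are in m, angles in degrees, forces in N, time in s.
With the tool pointing down it reaches from about 0.425 to 0.95 m from the base axis. Payload 3.5 kg.
Tool frame: the origin (TCP) lies on the front face of the gripper's body, between the roots of the fingers; the fingertips stand 73 mm ahead of it and the grasp point (between the pads) lies 54 mm ahead of it; z points along the fingers, y is the direction in which the jaws open and shut (so a half turn about z gives the same grasp; the last joint's range is limited). The gripper opens to 85 mm and grips with 20 to 120 N. Pads are 22 mm wide; open, the fingers measure 114 mm over their backs; the gripper's body (76 mm by 85 mm) begins 54 mm behind the grasp point. The pads swing forward as they close: fully open they stand 13 mm farther back than shut.
Start: joints at [-82.678, 16.404, 90.338, -0, 73.258, -8.594], TCP at [0.185, -0.649, 0.304] pointing down, gripper open.
Joint ranges: [-158.93, 158.93], [-51.34, 127.21], [12.03, 142.37], [-87.48, 267.48], [13.55, 161.25], [-162.69, 162.69]. Speed limits (degrees/s): [159.86, 159.86, 180, 180, 180, 180].

## Interface

Orientations are given as [roll, pitch, yaw] about the fixed x, y, z axes, in that order (R = Rz(yaw) Ry(pitch) Rx(roll)).
In Python, from rig import env, vision gives the robot as it stands.
- The arm moves only by the shell command python3 -m inch 'ROWS' [FORCE]. ROWS is JSON, a list that holds one entry, the list of rows, each a list of 7 numbers: the closure, from 0 (fully open) to 1 (shut), then the shift along the tool's x, y, z in cm, then the turn, a rotation vector about the tool's x, y, z in rad. In form: [[[claw, x, y, z, ax, ay, az], ...]]. A call has exactly 10 rows; each row is the pose to reach, as a shift and turn from the pose measured when the call began, along the tool's axes at that moment; what a row does not reach only later rows make up. A row lasts 1/10 s, in which the tool goes at most 50 mm and 8.59 degrees, less where a joint would pass 70% of its speed; a pose out of reach is approached as far as the arm can. A call with a gripper value outside its range is refused whole. The fingers move at their own pace and stop on an object; FORCE is the grip in N (left out, the last holds). Time passes only in rows, so rows that repeat a pose let the fingers close, or fill a call up. It gives the time, the measured TCP pose, the force and the opening at its end, in the units of the state.
- env.read_state(): the state, without advancing time (a new reading comes with each control period).
- vision.snapshot(name): name is "side" or "top"; returns the picture (384x512x3 uint8, blue, green, red); there is no depth.
- vision.calibration(name): a dict with "camera_matrix" (3x3 intrinsics, pixels), "k1" (the pictures are not rectified: a ray, as slopes to the right and down, at radius r is drawn at 1 + k1 r^2 times it, then the intrinsics apply), "R" (3x3) and "t" (3): a world point X has camera coordinates R X + t. Camera axes: x right, y down, z forward; pixel columns grow to the right and rows downward; lengths in m; the calibration is good to about 2 mm. A picture is of the moment at which its call begins. calibration takes no time and is no camera call.
- env.sign_off(): hands the job in, once; it reports no verdict.
The state is a dict: "t": time; "joint_pos": joint angles; "joint_vel": joint speeds; "effort": joint torques, N m; "tool_pos": TCP position; "tool_rot": TCP orientation; "wrist_force": force on the tool from outside, world axes, zero at the start; "wrist_torque": the same for the moment, N m; "grip_width": finger opening in m.
Only numpy, scipy, OpenCV 4.12 (cv2) and the standard library are available. Lean on these libraries where they do the work, as an engineer would, in place of code of your own. Each camera call takes 0.05 s, during which the arm holds its last target. There are 200 camera calls.

## Working session

There is one attempt and no reset: what is moved stays moved. The work goes in short steps, Python scripts to look and compute and a shell command to move; the robot and the scene stay as the last step left them, time stands still between calls to the robot, and variables do not carry over. Pictures are saved under pics/ and viewed, about 8 in all and at most 12, crops included, and the job is handed in when it is done.

```bash
ls; mkdir -p pics; python3 - <<'E'
from rig import env, vision
import cv2
for n in("top","side"):
    cv2.imwrite(f"pics/{n}0.png",vision.snapshot(n)); c=vision.calibration(n); print(c)
s=env.read_state();print(s)
E
```

```text
pics
{'camera_matrix': array([[479.7845615 ,   0.        , 261.13606589],
       [  0.        , 479.7845615 , 197.7957281 ],
       [  0.        ,   0.        ,   1.        ]]), 'k1': -0.006608090742128258, 'R': array([[ 0.02716608, -0.99953242,  0.01403372],
       [-0.99778152, -0.02796673, -0.06041439],
       [ 0.06077862, -0.01236136, -0.99807472]]), 't': array([-0.0024306 ,  0.54265702,  1.84683025])}
{'camera_matrix': array([[422.89970886,   0.        , 258.19752778],
       [  0.        , 422.89970886, 190.04330943],
       [  0.        ,   0.        ,   1.        ]]), 'k1': 0.017275007023511795, 'R': array([[ 0.94419904, -0.32897594, -0.01621728],
       [-0.18084295, -0.47663055, -0.86030178],
       [ 0.27528893,  0.8152289 , -0.50952709]]), 't': array([-0.48581853,  0.16986139,  1.28227204])}
{'t': 0.1, 'joint_pos': array([-8.26762191e+01,  1.64506424e+01,  9.04128831e+01, -1.17807234e-03,
        7.32581665e+01, -8.59241610e+00]), 'joint_vel': array([ 0.01597845, -0.0641941 , -0.25016108,  0.09740803, -0.04690363,
        0.03935236]), 'effort': array([ 5.72020690e-04, -4.07299876e+01, -2.93699098e+01, -1.87521196e-04,
        3.37646044e-03, -1.27737155e-05]), 'tool_pos': array([ 0.18509792, -0.64867982,  0.30267334]), 'tool_rot': array([-1.79879505e+02, -1.70665545e-02,  1.59165196e+01]), 'wrist_force': array([-0.1321192 , -0.66873084,  0.04038251]), 'wrist_torque': array([-0.04223766, -0.01601332, -0.01902494]), 'grip_width': 0.08527807417508278}
```

View pics/top0.png

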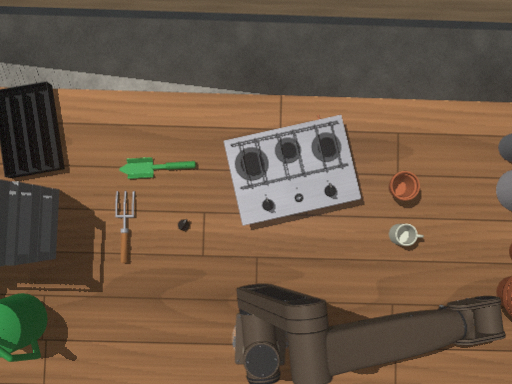

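View pics/side0.png

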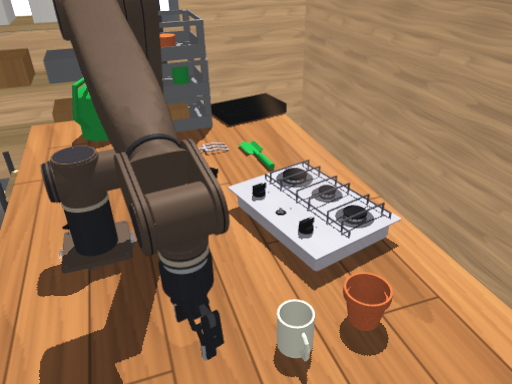

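Top view: the bare spindle is the middle one, at about (298,198), with fitted knobs at (267,205) and (330,190). The loose knob is at (183,225). I'll enlarge these areas.

```bash
python3 - <<'E'
import cv2,numpy as np
im=cv2.imread("pics/top0.png")
a=cv2.resize(im[165:225,250:350],None,fx=8,fy=8,interpolation=cv2.INTER_CUBIC)[:300+180]
b=cv2.resize(im[210:240,168:198],None,fx=12,fy=12,interpolation=cv2.INTER_CUBIC)
a=cv2.resize(a,(600,360)); 
o=np.zeros((600,800,3),np.uint8); 
o[:240,:400]=cv2.resize(a,(400,240)); 
a=cv2.resize(im[180:215,255:340],None,fx=9,fy=9,interpolation=cv2.INTER_CUBIC)
o[:]=0;o[:315,:765]=a;o[320:600,:280]=cv2.resize(im[211:239,169:197],None,fx=10,fy=10,interpolation=cv2.INTER_CUBIC)
cv2.imwrite("pics/c1.png",o)
E
cat > h.py <<'E'
import numpy as np,cv2
from rig import vision
def px2w(cam,u,v,z):
    c=vision.calibration(cam);K=c["camera_matrix"]
    p=cv2.undistortPoints(np.array([[[u,v]]],float),K,np.array([c["k1"],0,0,0.]))[0,0]
    d=c["R"].T@np.array([p[0],p[1],1]);o=-c["R"].T@c["t"]
    return (o+d*(z-o[2])/d[2])[:2]
def w2px(cam,X):
    c=vision.calibration(cam)
    return cv2.projectPoints(np.array([X],float),cv2.Rodrigues(c["R"])[0],c["t"],c["camera_matrix"],np.array([c["k1"],0,0,0.]))[0][0,0]
E
```

```text
(no output)
```

View pics/c1.png

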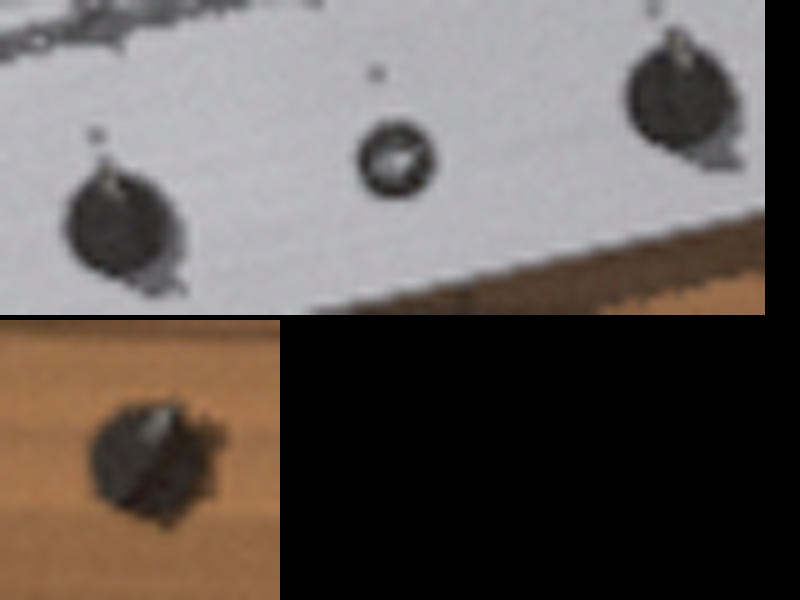

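Crop: the seal circle is centred at (396,160), which is full-picture (298.5,197.3). Its off dot is at (376,73), the left dot at (96,134), and the right knob and dot are at (683,97) and (653,10). The loose knob's nose points up and slightly right, at crop (175,403) from centre (150,462).

```bash
python3 - <<'E'
from h import *
im=cv2.imread("pics/top0.png"); g=cv2.cvtColor(im,cv2.COLOR_BGR2GRAY).astype(float)
def cent(u,v,r,thr):
    m=np.zeros_like(g); cv2.circle(m,(int(round(u)),int(round(v))),r,1,-1)
    w=np.clip(thr-g,0,None)*m; Y,X=np.mgrid[:g.shape[0],:g.shape[1]]
    return (w*X).sum()/w.sum(),(w*Y).sum()/w.sum()
A=lambda x,y:(255+(x+.5)/9-.5,180+(y+.5)/9-.5)
dots=[]
for n,p in(("L",(96,134)),("M",(376,73)),("R",(653,10))):
    q=cent(*A(*p),1,160); q0=A(*p); w=px2w("top",*q,.075); dots.append(px2w("top",*q0,.075)); print("dot",n,q0,q,w,dots[-1])
d=dots[0]-dots[2]; print("240?",np.linalg.norm(d),"hob yaw",np.degrees(np.arctan2(-d[0],d[1])))
print("seal",px2w("top",*A(396,160),.076), cent(*A(396,160),6,140),px2w("top",*cent(*A(396,160),6,140),.076))
for p in((118,224),(683,97)): print("fit",px2w("top",*A(*p),.098))
B=lambda x,y:(169+(x+.5)/10-.5,211+(y-320+.5)/10-.5)
k=px2w("top",*B(150,462),.016); n=px2w("top",*B(176,403),.03); print("knob",k,n,np.degrees(np.arctan2(*(n-k)[::-1])))
for X in ([*k,.0],): print(w2px("side",X))
E
```

```text
dot L (265.22222222222223, 194.44444444444446) (np.float64(265.078431372549), np.float64(194.54901960784315)) [ 0.551602   -0.00122962] [ 0.5520115  -0.00176013]
dot M (296.3333333333333, 187.66666666666666) (np.float64(296.375), np.float64(187.82142857142858)) [ 0.58033094 -0.11851846] [ 0.58091161 -0.11834796]
dot R (327.1111111111111, 180.66666666666666) (np.float64(327.11475409836066), np.float64(180.59016393442624)) [ 0.61101763 -0.23410397] [ 0.61072715 -0.23409563]
240? 0.23963996453320027 hob yaw 14.182783202723499
seal [ 0.54457864 -0.12746206] (np.float64(298.51340782122907), np.float64(197.51564245810056)) [ 0.54388693 -0.12731873]
fit [ 0.51352098 -0.01134387]
fit [ 0.5726199  -0.24377085]
knob [0.42986173 0.30934978] [0.45272033 0.29816646] -26.06967352112179
[211.6924549 175.8850028]
```

```bash
cat >> h.py <<'E'
from scipy.spatial.transform import Rotation as Ro
from rig import env
def rel(wps):
    s=env.read_state(); R=Ro.from_euler("xyz",s["tool_rot"],degrees=True); p=s["tool_pos"]
    for x,y,z,yaw in wps:
        d=R.inv().apply(np.array([x,y,z])-p)*100
        r=(R.inv()*Ro.from_euler("xyz",[180,0,yaw],degrees=True)).as_rotvec()
        print(np.round(d,2).tolist(),np.round(r,3).tolist())
E
python3 - <<'E'
from h import *
w=[]
for i in range(1,25):
    a=np.radians(-74+i*4.7); r=max(.675-.008*i,.53); w.append((r*np.cos(a),r*np.sin(a),.30-.005*i,15.9-1.9*i))
rel(w); print(w[-1])
E
```

```text
[5.55, -0.99, 0.77] [-0.002, -0.0, 0.033]
[10.85, -2.46, 1.28] [-0.002, -0.0, 0.067]
[15.94, -4.34, 1.78] [-0.002, -0.0, 0.1]
[20.8, -6.61, 2.29] [-0.002, -0.0, 0.133]
[25.39, -9.25, 2.79] [-0.002, -0.0, 0.166]
[29.7, -12.24, 3.3] [-0.002, -0.0, 0.199]
[33.69, -15.53, 3.81] [-0.002, -0.0, 0.232]
[37.34, -19.09, 4.32] [-0.002, -0.0, 0.266]
[40.64, -22.91, 4.83] [-0.002, 0.0, 0.299]
[43.56, -26.93, 5.34] [-0.002, 0.0, 0.332]
[46.11, -31.13, 5.85] [-0.002, 0.0, 0.365]
[48.26, -35.47, 6.36] [-0.002, 0.0, 0.398]
[50.02, -39.92, 6.87] [-0.002, 0.0, 0.431]
[51.37, -44.44, 7.38] [-0.002, 0.0, 0.465]
[52.33, -48.99, 7.89] [-0.002, 0.0, 0.498]
[52.89, -53.54, 8.4] [-0.002, 0.0, 0.531]
[53.06, -58.06, 8.91] [-0.002, 0.0, 0.564]
[52.86, -62.52, 9.41] [-0.002, 0.0, 0.597]
[52.98, -66.87, 9.92] [-0.002, 0.0, 0.63]
[52.85, -71.21, 10.43] [-0.002, 0.0, 0.664]
[52.36, -75.53, 10.94] [-0.002, 0.0, 0.697]
[51.52, -79.79, 11.45] [-0.002, 0.0, 0.73]
[50.34, -83.97, 11.96] [-0.002, 0.001, 0.763]
[48.81, -88.04, 12.47] [-0.002, 0.001, 0.796]
(np.float64(0.4130491214136812), np.float64(0.33210002002316413), 0.18, -29.699999999999996)
```

```bash
python3 -m inch '[[[0,5.0,-0.9,0.5,0,0,0.033],[0,9.8,-2.2,1,0,0,0.067],[0,14.5,-3.8,1.2,0,0,0.1],[0,19,-5.8,1.5,0,0,0.133],[0,23.4,-8.1,1.8,0,0,0.166],[0,27.7,-10.8,2,0,0,0.2],[0,31.7,-13.8,2.5,0,0,0.232],[0,35.5,-17.1,3,0,0,0.266],[0,39,-20.7,3.5,0,0,0.3],[0,42.1,-24.6,4,0,0,0.332]]]'; python3 - <<'E'
from h import *
im=vision.snapshot("side"); cv2.imwrite("pics/side1.png",im)
t=vision.snapshot("top"); cv2.imwrite("pics/top1.png",t)
p=w2px("side",[.43,.309,.016]); q=w2px("side",[.5443,-.1274,.085]); print(p,q)
o=np.zeros((600,800,3),np.uint8)
for k,(u,v) in enumerate((p,q)):
    u0,v0=int(u)-20,int(v)-15; print(u0,v0); c=im[v0:v0+30,u0:u0+40]; o[k*300:k*300+300,:400]=cv2.resize(c,(400,300),interpolation=cv2.INTER_CUBIC)
u0,v0=169,211; o[:280,410:690]=cv2.resize(t[v0:v0+28,u0:u0+28],(280,280),interpolation=cv2.INTER_CUBIC)
o[300:,410:]=cv2.resize(im,(390,300))
cv2.imwrite("pics/c2.png",o)
E
```

```text
t: 1.1
tool_pos: [0.5224, -0.2966, 0.2628]
tool_rot: [-179.9, 0.0, -3.2]
wrist_force: [0.7, -0.3, -0.5]
grip_width: 0.0857
[211.45073049 172.3081136 ] [280.790925   209.47148323]
191 157
260 194
```

View pics/c2.png

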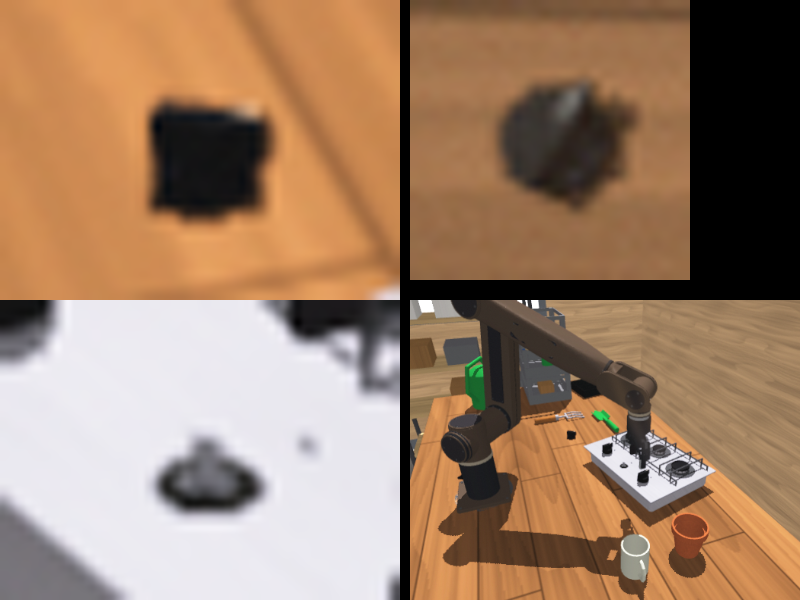

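Side crop: seal centre at (210,185), full-picture (280.6,212.0), with the bare spindle standing on it. The loose knob's skirt is centred at about u=211.2, against 211.5 predicted, with the nose to the upper right. The view is clear and the two cameras agree.

```bash
python3 - <<'E'
from h import *
print(w2px("side",[.5443,-.1274,.076]),px2w("side",280.55,212.05,.076))
print("tip",w2px("side",[.5443,-.1274,.096]))
w=[]
for i in range(1,16):
    a=np.radians(-29.6+i*4.7); r=max(.601-.006*i,.53); w.append((r*np.cos(a),r*np.sin(a),.26-.005*i,-3.2-1.9*i))
rel(w);rel([(.43,.309,.20,-26),(.43,.309,.0915,-26)])
E
```

```text
[280.75866902 211.94204294] [ 0.54348455 -0.1277276 ]
tip [280.83069882 206.42795045]
[1.47, -4.31, 0.7] [-0.006, 0.003, 0.041]
[2.56, -9.08, 1.23] [-0.006, 0.003, 0.074]
[3.23, -13.87, 1.75] [-0.006, 0.003, 0.107]
[3.5, -18.66, 2.28] [-0.006, 0.003, 0.14]
[3.37, -23.4, 2.81] [-0.006, 0.003, 0.174]
[2.86, -28.06, 3.34] [-0.006, 0.003, 0.207]
[1.96, -32.62, 3.87] [-0.006, 0.003, 0.24]
[0.7, -37.04, 4.4] [-0.006, 0.003, 0.273]
[-0.9, -41.29, 4.93] [-0.005, 0.004, 0.306]
[-2.83, -45.35, 5.46] [-0.005, 0.004, 0.339]
[-5.08, -49.2, 5.98] [-0.005, 0.004, 0.373]
[-7.51, -52.85, 6.51] [-0.005, 0.004, 0.406]
[-9.81, -56.54, 7.04] [-0.005, 0.004, 0.439]
[-12.4, -60.02, 7.57] [-0.005, 0.004, 0.472]
[-15.27, -63.29, 8.09] [-0.005, 0.004, 0.505]
[-12.15, -59.64, 6.56] [-0.005, 0.004, 0.406]
[-12.12, -59.57, 17.41] [-0.005, 0.004, 0.406]
```

```bash
python3 -m inch '[[[0,1.5,-4.3,0.5,0,0,0.04],[0,2.6,-9.1,1,0,0,0.08],[0,3.2,-13.9,1.7,0,0,0.11],[0,3.5,-18.7,2.3,0,0,0.14],[0,3.3,-23.5,2.8,0,0,0.18],[0,2.8,-28.3,3.3,0,0,0.22],[0,1.8,-33.1,3.8,0,0,0.26],[0,0.4,-37.8,4.3,0,0,0.3],[0,-1.5,-42.3,5,0,0,0.34],[0,-4,-46.6,6,0,0,0.38]]]' && python3 - <<'E'
from h import *
rel([(.43,.309,.20,-26),(.43,.309,.11,-26),(.43,.309,.0915,-26)])
E
```

```text
t: 2.2
tool_pos: [0.5056, 0.1754, 0.2051]
tool_rot: [-179.7, 0.2, -24.6]
wrist_force: [1.1, -0.6, 0.1]
grip_width: 0.0857
[-12.44, -8.99, 0.6] [-0.005, 0.003, 0.024]
[-12.41, -8.94, 9.6] [-0.005, 0.003, 0.024]
[-12.41, -8.93, 11.45] [-0.005, 0.003, 0.024]
```

```bash
python3 -m inch '[[[0,-3.5,-3.0,0.3,-0.005,0.003,0.02],[0,-7,-5.8,0.3,-0.005,0.003,0.024],[0,-10.5,-8,0.5,-0.005,0.003,0.024],[0,-12.4,-9,2,-0.005,0.003,0.024],[0,-12.4,-9,5.5,-0.005,0.003,0.024],[0,-12.4,-8.95,9,-0.005,0.003,0.024],[0,-12.4,-8.95,11,-0.005,0.003,0.024],[0,-12.4,-8.95,11.3,-0.005,0.003,0.024],[0,-12.4,-8.95,11.4,-0.005,0.003,0.024],[0,-12.4,-8.95,11.4,-0.005,0.003,0.024]]]' && python3 - <<'E'
from h import *
rel([(.43,.309,.0915,-26)])
cv2.imwrite("pics/side2.png",vision.snapshot("side"))
im=cv2.imread("pics/side2.png")[130:200,160:260]; cv2.imwrite("pics/c3.png",cv2.resize(im,(800,560),interpolation=cv2.INTER_CUBIC))
E
```

```text
t: 3.2
tool_pos: [0.4313, 0.3092, 0.0932]
tool_rot: [-179.9, -0.1, -26.0]
wrist_force: [0.9, 0.4, -0.2]
grip_width: 0.0855
[-0.1, 0.08, 0.17] [-0.002, -0.001, -0.001]
```

View pics/c3.png

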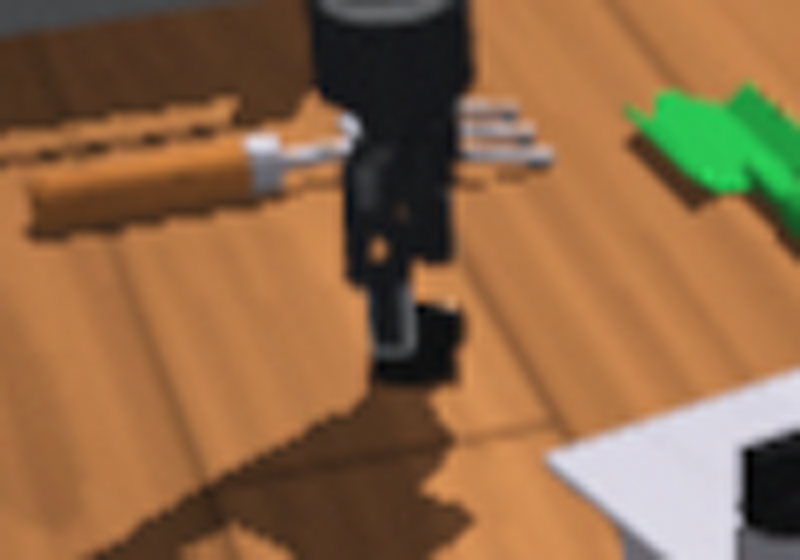

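The gripper straddles the knob: the near finger is at crop (395,320) and the knob at (420,345). The fork and trowel are clear, so I can close.

```bash
python3 -m inch '[[[0.3,-0.1,0.05,0.1,0,0,0],[0.6,-0.1,0.05,0.2,0,0,0],[1,-0.1,0.05,0.25,0,0,0],[1,-0.1,0.05,0.25,0,0,0],[1,-0.1,0.05,0.25,0,0,0],[1,-0.1,0.05,0.25,0,0,0],[1,-0.1,0.05,0.25,0,0,0],[1,-0.1,0.05,0.25,0,0,0],[1,-0.1,0.05,0.25,0,0,0],[1,-0.1,0.05,0.25,0,0,0]]]' 60
```

```text
t: 4.25
tool_pos: [0.4305, 0.3095, 0.0913]
tool_rot: [-179.8, -0.1, -26.0]
wrist_force: [-1.1, 0.5, 3.8]
grip_width: 0.0126
```

```bash
python3 -m inch '[[[1,0,0,-1,0,0,0],[1,0,0,-4,0,0,0],[1,0,0,-8,0,0,0],[1,0,0,-12,0,0,0],[1,0,0,-12,0,0,0.15],[1,0,0,-12,0,0,0.3],[1,0,0,-12,0,0,0.45],[1,0,0,-12,0,0,0.6],[1,0,0,-12,0,0,0.7],[1,0,0,-12,0,0,0.7]]]' && python3 - <<'E'
from h import *
print(env.read_state()["grip_width"])
im=vision.snapshot("side");cv2.imwrite("pics/side3.png",im)
s=env.read_state();p=s["tool_pos"];R=Ro.from_euler("xyz",s["tool_rot"],degrees=True).as_matrix()
for dz in (.054,.073,.091): print(dz,w2px("side",p+R[:,2]*dz))
u,v=w2px("side",p+R[:,2]*.08); u0,v0=int(u)-20,int(v)-15; print(u0,v0)
cv2.imwrite("pics/c4.png",cv2.resize(im[v0:v0+30,u0:u0+40],(800,600),interpolation=cv2.INTER_CUBIC))
E
```

```text
t: 5.25
tool_pos: [0.4484, 0.2336, 0.2019]
tool_rot: [-178.2, 4.9, -61.4]
wrist_force: [-0.0, 0.9, -0.2]
grip_width: 0.0124
0.012443710840653936
0.054 [218.42343949 148.04588116]
0.073 [218.57582997 152.63095481]
0.091 [218.71805738 156.91447848]
198 139
```

View pics/c4.png

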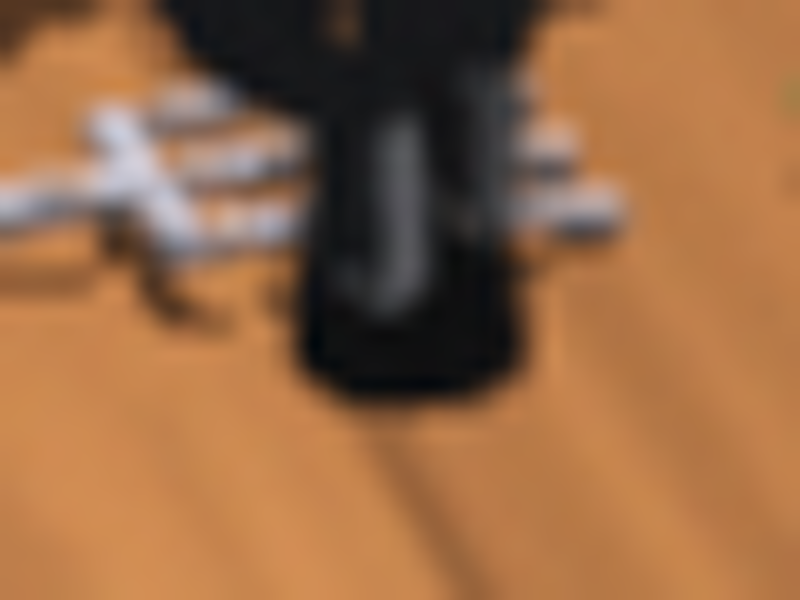

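The knob is held, with its skirt spanning crop x 300–525 and its bottom at y 400. My turn went the wrong way: tool z points down, so positive turns lower the yaw, and the wrist reached its limit. I'll turn back on the way to the spindle.

```bash
python3 - <<'E'
from h import *
w=[]
for i in range(1,9):
    f=i/8; a=np.radians(27.5-f*40.7); r=.506+.053*f; w.append((r*np.cos(a),r*np.sin(a),.205,max(-61.4,-61.4)+f*75.5))
rel(w)
E
```

```text
[4.39, -0.49, -0.69] [-0.037, 0.08, -0.167]
[9.0, -0.46, -1.07] [-0.043, 0.077, -0.332]
[13.65, -0.01, -1.47] [-0.05, 0.074, -0.496]
[18.29, 0.86, -1.89] [-0.056, 0.07, -0.661]
[22.89, 2.17, -2.31] [-0.062, 0.066, -0.826]
[27.41, 3.92, -2.74] [-0.068, 0.061, -0.99]
[31.8, 6.09, -3.17] [-0.074, 0.056, -1.155]
[36.03, 8.68, -3.6] [-0.08, 0.051, -1.319]
```

```bash
python3 -m inch '[[[1,3,-0.4,-0.7,-0.037,0.08,-0.1],[1,7,-0.5,-1,-0.04,0.078,-0.24],[1,11.2,-0.2,-1.3,-0.046,0.075,-0.39],[1,15.6,0.3,-1.6,-0.052,0.072,-0.54],[1,20.2,1.3,-2.1,-0.058,0.068,-0.69],[1,24.8,2.8,-2.5,-0.064,0.064,-0.84],[1,29.3,4.8,-2.9,-0.07,0.059,-0.99],[1,33,6.8,-3.3,-0.076,0.055,-1.14],[1,36,8.7,-3.6,-0.08,0.051,-1.28],[1,36,8.7,-3.6,-0.08,0.051,-1.319]]]' 60 && python3 -c "
from h import *
rel([(.544,-.1275,.18,14.1),(.544,-.1275,.163,14.1)])"
```

```text
t: 6.3
tool_pos: [0.544, -0.1314, 0.2056]
tool_rot: [179.9, -0.0, 14.1]
wrist_force: [0.3, 0.1, -0.5]
grip_width: 0.0123
[0.09, -0.39, 2.56] [0.002, -0.0, 0.0]
[0.09, -0.39, 4.26] [0.002, -0.0, 0.0]
```

```bash
python3 -m inch '[[[1,0.1,-0.2,0.5,0,0,0],[1,0.1,-0.4,1,0,0,0],[1,0.1,-0.4,1,0,0,0],[1,0.1,-0.4,1,0,0,0],[1,0.1,-0.4,1,0,0,0],[1,0.1,-0.4,1,0,0,0],[1,0.1,-0.4,1,0,0,0],[1,0.1,-0.4,1,0,0,0],[1,0.1,-0.4,1,0,0,0],[1,0.1,-0.4,1,0,0,0]]]' && python3 - <<'E'
from h import *
im=vision.snapshot("side");cv2.imwrite("pics/side4.png",im)
s=env.read_state();p=s["tool_pos"];R=Ro.from_euler("xyz",s["tool_rot"],degrees=True).as_matrix()
print(p,s["tool_rot"])
k=p+R[:,2]*.0913; print("knob origin px",w2px("side",k)); 
for lab,o in(("skirtL/R",[0,0,0]),("nose",[.027,0,-.025])): print(lab,w2px("side",k+R@np.array(o)))
print("seal",w2px("side",[.544,-.1275,.076]),"tip",w2px("side",[.544,-.1275,.096]))
u0,v0=260,180
cv2.imwrite("pics/c5.png",cv2.resize(im[v0:v0+36,u0:u0+48],(768,576),interpolation=cv2.INTER_CUBIC))
E
```

```text
t: 7.3
tool_pos: [0.544, -0.1274, 0.1956]
tool_rot: [179.9, -0.0, 14.1]
wrist_force: [0.6, -0.3, -0.6]
grip_width: 0.0121
[ 0.54402669 -0.12739946  0.19561495] [ 1.79904621e+02 -2.52666864e-02  1.41013461e+01]
knob origin px [280.81715378 204.14492838]
skirtL/R [280.81715378 204.14492838]
nose [288.16012455 194.39179803]
seal [280.6794119  211.97825671] tip [280.75082024 206.46374499]
```

View pics/c5.png

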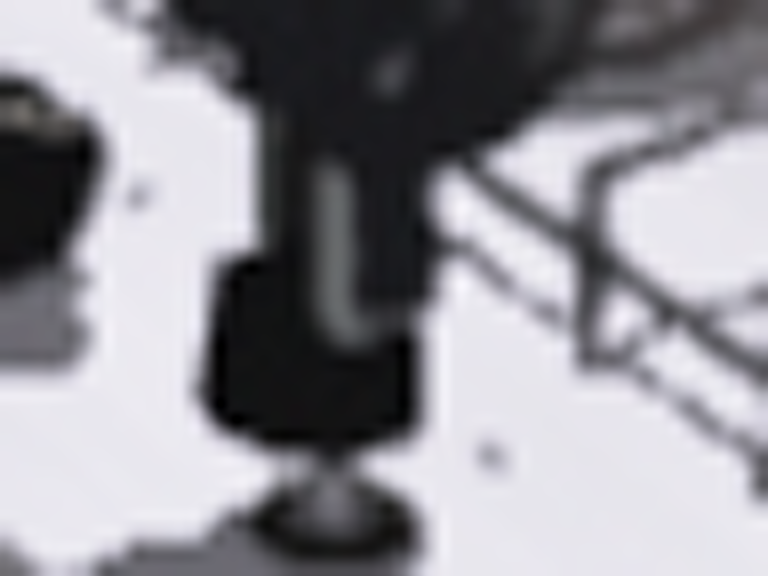

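Hover crop: the skirt spans about x 203–422 (u≈279), while the seal and spindle sit at x≈333 (u≈280.4). The knob therefore sits a few mm off the tool axis, towards the tail side. I'll measure the edges at sub-pixel level.

```bash
python3 - <<'E'
from h import *
g=cv2.cvtColor(cv2.imread("pics/side4.png"),cv2.COLOR_BGR2GRAY).astype(float)
def edges(v,a,b,thr):
    r=g[v];x=[]
    for u in range(a,b):
        if (r[u]-thr)*(r[u+1]-thr)<0: x.append(round(u+(thr-r[u])/(r[u+1]-r[u]),2))
    return x
for v in range(194,216): print(v,edges(v,266,294,120), g[v,270:290:1].astype(int).tolist() if v>206 else "")
s=env.read_state();p=s["tool_pos"];R=Ro.from_euler("xyz",s["tool_rot"],degrees=True).as_matrix();k=p+R[:,2]*.0913
for off in(0,-.004):
  for z in(0,.016):
    P=np.array([w2px("side",k+R@np.array([off+.022*np.cos(t),.022*np.sin(t),-z])) for t in np.linspace(0,6.28,60)]); print(off,z,P.min(0),P.max(0))
E
```

```text
194 [np.float64(275.73), np.float64(287.14), np.float64(293.69)] 
195 [np.float64(275.46), np.float64(288.4)] 
196 [np.float64(273.39), np.float64(287.12)] 
197 [np.float64(272.87), np.float64(286.7)] 
198 [np.float64(272.74), np.float64(286.59)] 
199 [np.float64(272.59), np.float64(285.86)] 
200 [np.float64(272.54), np.float64(285.6)] 
201 [np.float64(272.4), np.float64(285.84)] 
202 [np.float64(272.27), np.float64(285.87)] 
203 [np.float64(272.15), np.float64(285.87)] 
204 [np.float64(271.88), np.float64(285.87)] 
205 [np.float64(272.3), np.float64(285.87)] 
206 [np.float64(272.88), np.float64(285.7)] 
207 [np.float64(274.8), np.float64(284.83)] [235, 234, 230, 204, 161, 110, 41, 19, 19, 18, 20, 18, 20, 47, 85, 127, 205, 231, 230, 225]
208 [np.float64(277.89), np.float64(282.11)] [233, 234, 234, 234, 231, 207, 167, 128, 119, 85, 41, 54, 113, 177, 193, 208, 231, 231, 231, 217]
209 [np.float64(278.8), np.float64(281.67)] [232, 233, 234, 234, 234, 235, 225, 170, 156, 111, 86, 91, 134, 202, 226, 233, 232, 232, 232, 228]
210 [np.float64(276.8), np.float64(283.3)] [233, 233, 233, 234, 23
[... 291 characters left out ...]
32, 57, 71, 93, 89, 63, 46, 31, 67, 168, 232, 232, 233]
213 [np.float64(272.8), np.float64(285.69)] [199, 199, 177, 106, 102, 81, 36, 22, 32, 41, 52, 56, 43, 25, 19, 45, 154, 232, 232, 232]
214 [np.float64(267.8), np.float64(285.52)] [107, 106, 107, 106, 106, 100, 76, 49, 28, 21, 25, 24, 23, 28, 52, 78, 158, 232, 232, 232]
215 [np.float64(284.66)] [107, 107, 107, 107, 108, 107, 103, 89, 74, 71, 71, 71, 71, 74, 91, 135, 205, 232, 232, 232]
0 0 [273.51700259 200.27944368] [288.1332111  208.12198602]
0 0.016 [273.52176055 195.81342336] [288.23180468 203.57130756]
-0.004 0 [272.42924541 200.67635325] [287.06536066 208.54251126]
-0.004 0.016 [272.42702127 196.20638462] [287.15722306 203.98778405]
```

```bash
python3 - <<'E'
from h import *
def ed(g,v,a,b,thr):
    r=g[v];return [round(float(u+(thr-r[u])/(r[u+1]-r[u])),2) for u in range(a,b) if (r[u]-thr)*(r[u+1]-thr)<0]
def model(k,yaw):
    for z in(0,.016):
        P=np.array([w2px("side",[k[0]+.022*np.cos(t),k[1]+.022*np.sin(t),k[2]+z]) for t in np.linspace(0,6.28,60)]); print(" model",z,P.min(0).round(2),P.max(0).round(2))
c=np.array([.544,-.1275]);a=np.radians(14.15);yv=np.array([-np.sin(a),np.cos(a)])
for name,k,thr in(("side1",[.43,.309,0],80),("side4",[*(c+.12*yv),.082],120),("side0",[*(c-.12*yv),.082],120)):
    g=cv2.cvtColor(cv2.imread(f"pics/{name}.png"),cv2.COLOR_BGR2GRAY).astype(float)
    u,v=w2px("side",k);print(name,u,v);model(k,0)
    for r in range(int(v)-10,int(v)+5):print(r,ed(g,r,int(u)-13,int(u)+14,thr))
E
```

```text
side1 211.74840138580106 175.91916690312385
 model 0 [206.09 173.24] [217.39 178.66]
 model 0.016 [205.77 169.66] [217.12 175.02]
165 []
166 []
167 [206.92, 207.67]
168 [205.79, 213.79]
169 [205.51, 217.25]
170 [205.57, 217.46]
171 [205.64, 217.45]
172 [205.77, 217.31]
173 [205.92, 216.7]
174 [205.9, 216.41]
175 [205.9, 216.49]
176 [205.72, 216.51]
177 [205.65, 216.3]
178 [208.47, 212.96]
179 []
side4 258.9559905946989 193.60162181415566
 model 0 [252.19 190.15] [265.73 197.15]
 model 0.016 [252.07 185.94] [265.69 192.87]
183 [269.83]
184 []
185 [251.75, 262.07]
186 [251.29, 262.96]
187 [251.16, 264.77]
188 [250.86, 265.66]
189 [251.27]
190 [251.62, 265.95]
191 [252.07, 265.63]
192 [252.36, 265.35]
193 [252.63, 264.95]
194 [252.85, 264.46]
195 [252.81, 263.96]
196 [252.73, 263.85]
197 [251.87, 264.18]
side0 305.60492764470007 229.4960739469435
 model 0 [297.82 224.99] [313.42 234.15]
 model 0.016 [298.   220.42] [313.71 229.49]
219 [303.76, 313.47]
220 [301.64, 313.49]
221 [299.48, 313.34]
222 [298.88, 312.82]
223 [298.76, 312.36]
224 [298.55, 312.3]
225 [298.41, 312.59]
226 [298.27, 312.85]
227 [298.26, 312.86]
228 [298.14, 312.86]
229 [297.88, 312.88]
230 [297.84, 312.87]
231 [297.79, 312.51]
232 [297.86, 312.32]
233 [297.89, 311.92]
```

The fitted knobs show the same slanted left edge and narrower skirt, so the held knob is not tilted, only shifted along the jaws. I'll cross-check that offset with the earlier picture taken at the other yaw.

```bash
python3 - <<'E'
from h import *
def ed(g,v,a,b,thr):
    r=g[v];return [round(float(u+(thr-r[u])/(r[u+1]-r[u])),2) for u in range(a,b) if (r[u]-thr)*(r[u+1]-thr)<0]
g=cv2.cvtColor(cv2.imread("pics/side3.png"),cv2.COLOR_BGR2GRAY).astype(float)
for r in range(150,161):print(r,ed(g,r,208,230,70))
p=np.array([.4484,.2336,.2019]);R=Ro.from_euler("xyz",[-178.2,4.9,-61.4],degrees=True).as_matrix()
for off in(0,-.003,-.006):
  for z in(0,.016):
    P=np.array([w2px("side",p+R@np.array([off+.022*np.cos(t),.022*np.sin(t),.0913-z])) for t in np.linspace(0,6.28,60)]); print(off,z,P.min(0).round(2),P.max(0).round(2))
E
```

```text
150 [212.65, 217.25, 218.41, 222.75]
151 [212.21, 217.23, 218.41, 223.35]
152 [212.36, 217.05, 218.42, 223.9]
153 [212.08, 216.92, 217.67, 223.53]
154 [211.82, 223.61]
155 [212.23, 223.72]
156 [212.26, 223.72]
157 [212.59, 223.4]
158 [213.78, 222.08]
159 []
160 []
0 0 [212.49 153.68] [224.57 159.86]
0 0.016 [212.33 149.91] [224.48 156.04]
-0.003 0 [211.93 153.39] [224.   159.55]
-0.003 0.016 [211.76 149.62] [223.91 155.73]
-0.006 0 [211.37 153.1 ] [223.43 159.25]
-0.006 0.016 [211.2  149.33] [223.34 155.43]
```

```bash
cat > snap.py <<'E'
import sys; from h import *
im=vision.snapshot("side");cv2.imwrite(f"pics/{sys.argv[1]}.png",im)
s=env.read_state();p=s["tool_pos"];R=Ro.from_euler("xyz",s["tool_rot"],degrees=True).as_matrix();print(p.round(4),s["tool_rot"].round(2))
g=cv2.cvtColor(im,cv2.COLOR_BGR2GRAY).astype(float);thr=120
for v in range(197,210):
    r=g[v];print(v,[round(float(u+(thr-r[u])/(r[u+1]-r[u])),2) for u in range(264,297) if (r[u]-thr)*(r[u+1]-thr)<0])
o=w2px("side",p+R[:,2]*.0913)
print("axis",o,[((w2px("side",p+R@np.array(e))-w2px("side",p))/.01/1000).round(4).tolist() for e in([.01,0,0],[0,.01,0])])
E
python3 -m inch '[[[1,0,0,0,0,0,-0.15],[1,0,0,0,0,0,-0.3],[1,0,0,0,0,0,-0.45],[1,0,0,0,0,0,-0.6],[1,0,0,0,0,0,-0.75],[1,0,0,0,0,0,-0.9],[1,0,0,0,0,0,-1.05],[1,0,0,0,0,0,-1.2],[1,0,0,0,0,0,-1.35],[1,0,0,0,0,0,-1.5]]]'; python3 snap.py r90
python3 -m inch '[[[1,0,0,0,0,0,-0.15],[1,0,0,0,0,0,-0.3],[1,0,0,0,0,0,-0.45],[1,0,0,0,0,0,-0.6],[1,0,0,0,0,0,-0.75],[1,0,0,0,0,0,-0.9],[1,0,0,0,0,0,-1.05],[1,0,0,0,0,0,-1.2],[1,0,0,0,0,0,-1.35],[1,0,0,0,0,0,-1.5]]]'; python3 snap.py r180
python3 - <<'E'
import cv2,numpy as np
o=np.hstack([cv2.resize(cv2.imread(f"pics/{n}.png")[180:216,264:300],(390,390),interpolation=cv2.INTER_CUBIC) for n in("r90","r180")]);cv2.imwrite("pics/c6.png",o)
E
```

```text
t: 8.35
tool_pos: [0.544, -0.1274, 0.1956]
tool_rot: [180.0, 0.1, 100.4]
wrist_force: [1.0, 0.3, -0.9]
grip_width: 0.0123
[ 0.544  -0.1275  0.1956] [1.7997e+02 9.0000e-02 1.0062e+02]
197 [264.18, 274.91, 286.6, 295.72]
198 [275.91, 287.17, 295.71]
199 [276.09, 287.4, 295.56, 296.77]
200 [264.19, 275.49, 288.03, 295.58, 296.46]
201 [264.17, 275.16, 288.51, 295.87, 296.44]
202 [274.75, 288.61, 295.87]
203 [274.58, 288.76]
204 [274.59, 288.75]
205 [274.72, 288.76]
206 [275.11, 288.47]
207 [275.86, 287.08]
208 [278.5, 285.05]
209 [278.88, 282.82]
axis [280.82155934 204.15212754] [[-0.1841, -0.1409], [0.2898, -0.0871]]
t: 9.4
tool_pos: [0.544, -0.1275, 0.1956]
tool_rot: [-179.9, 0.0, -173.8]
wrist_force: [0.9, -0.0, -0.4]
grip_width: 0.0122
[ 0.544  -0.1275  0.1956] [-1.7991e+02  3.0000e-02 -1.7358e+02]
197 [264.18, 274.29, 289.8, 295.71]
198 [274.28, 289.21, 295.71]
199 [274.28, 289.17, 295.56, 296.8]
200 [264.19, 274.39, 289.29, 295.59, 296.46]
201 [264.18, 274.47, 289.49, 295.86, 296.45]
202 [274.9, 289.62, 295.86]
203 [275.52, 289.76]
204 [275.7, 289.64]
205 [276.11, 288.94]
206 [276.87, 287.88]
207 [278.68, 285.05]
208 [279.57, 281.29]
209 [279.38]
axis [280.81133159 204.1640245 ] [[-0.3045, 0.077], [-0.1624, -0.1468]]
```

View pics/c6.png

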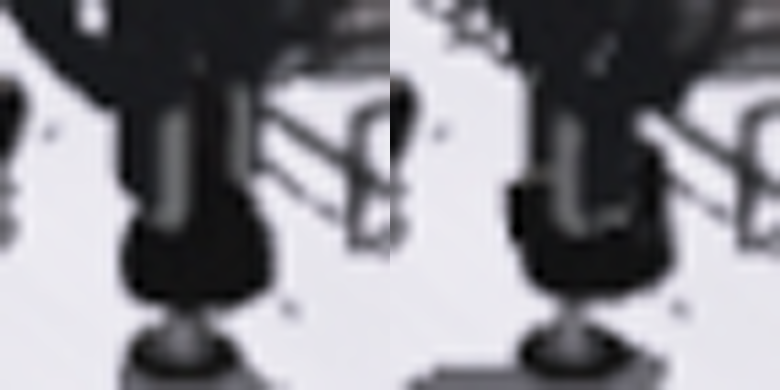

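Right picture (yaw 186°): the nose points left and the tail right, as expected. Fitting the three yaws puts the knob's axis at −6.1 mm in tool x and about −0.5 mm in tool y, with the tool axis itself over the spindle to within about 1 mm. Turning back and shifting by that amount.

```bash
python3 -m inch '[[[1,0,0,0,0,0,0.15],[1,0,0,0,0,0,0.3],[1,0,0,0,0,0,0.45],[1,0,0,0,0,0,0.6],[1,0,0,0,0,0,0.75],[1,0,0,0,0,0,0.9],[1,0,0,0,0,0,1.05],[1,0,0,0,0,0,1.2],[1,0,0,0,0,0,1.35],[1,0,0,0,0,0,1.5]]]'; python3 -c "
from h import *
rel([(.5508,-.1261,.1956,14.1),(.5508,-.1261,.191,14.1)])"
```

```text
t: 10.45
tool_pos: [0.544, -0.1275, 0.1956]
tool_rot: [180.0, 0.1, 99.8]
wrist_force: [-0.5, 0.2, -0.6]
grip_width: 0.0125
[0.02, 0.7, 0.0] [0.002, 0.001, 1.496]
[0.02, 0.7, 0.46] [0.002, 0.001, 1.496]
```

```bash
python3 -m inch '[[[1,0,0,0,0,0,0.15],[1,0,0.2,0,0,0,0.3],[1,0,0.4,0,0,0,0.45],[1,0.02,0.7,0,0,0,0.6],[1,0.02,0.7,0,0,0,0.75],[1,0.02,0.7,0,0,0,0.9],[1,0.02,0.7,0,0,0,1.05],[1,0.02,0.7,0,0,0,1.2],[1,0.02,0.7,0,0,0,1.35],[1,0.02,0.7,0,0,0,1.498]]]'; python3 snap.py h2; python3 -c "
from h import *
rel([(.5508,-.1261,.1956,14.1)]); im=cv2.imread('pics/h2.png');cv2.imwrite('pics/c7.png',cv2.resize(im[180:216,260:308],(768,576),interpolation=cv2.INTER_CUBIC))"
```

```text
t: 11.45
tool_pos: [0.5508, -0.1262, 0.1956]
tool_rot: [179.9, -0.0, 13.9]
wrist_force: [0.8, 0.1, -0.5]
grip_width: 0.0124
[ 0.5508 -0.1261  0.1956] [ 1.7991e+02 -2.0000e-02  1.3680e+01]
197 [264.19, 274.74, 288.83, 295.71]
198 [274.59, 287.9, 295.71]
199 [274.54, 287.43, 295.55, 296.77]
200 [264.18, 274.4, 287.62, 295.6, 296.45]
201 [264.17, 274.27, 287.85, 295.87, 296.44]
202 [274.14, 287.86, 295.88]
203 [273.88, 287.88]
204 [273.89, 287.88]
205 [274.51, 287.7]
206 [275.85, 286.93]
207 [277.83, 285.05]
208 [279.02, 281.57]
209 [279.47, 280.91]
axis [282.75587374 203.5137089 ] [[0.2781, -0.094], [0.2024, 0.137]]
[-0.0, -0.01, -0.0] [0.002, -0.0, -0.007]
```

View pics/c7.png

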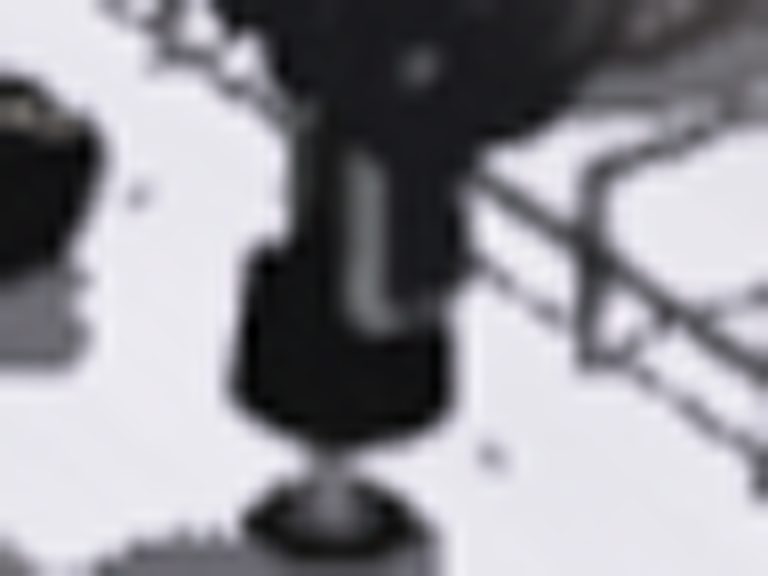

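Hover: the knob's centre is at u=280.9 and the spindle column at x≈328 (u≈280.3), so the knob is about 2 mm too far towards the nose. I'll go back 1.2 mm, deliberately leaving the bias on the bevelled side, and descend.

```bash
python3 -m inch '[[[1,-0.12,0,0,0,0,-0.006],[1,-0.12,0,0.2,0,0,-0.006],[1,-0.12,0,0.4,0,0,-0.006],[1,-0.12,0,0.6,0,0,-0.006],[1,-0.12,0,0.8,0,0,-0.006],[1,-0.12,0,0.9,0,0,-0.006],[1,-0.12,0,1.0,0,0,-0.006],[1,-0.12,0,1.1,0,0,-0.006],[1,-0.12,0,1.2,0,0,-0.006],[1,-0.12,0,1.2,0,0,-0.006]]]'; python3 snap.py d1 | sed -n '1p;7,14p'
```

```text
t: 12.5
tool_pos: [0.5499, -0.1268, 0.1844]
tool_rot: [179.9, -0.0, 14.0]
wrist_force: [-1.8, 0.0, 5.0]
grip_width: 0.0116
[ 0.5499 -0.1268  0.1843] [ 1.7986e+02 -4.0000e-02  1.4040e+01]
202 [274.39, 287.31, 295.87]
203 [274.27, 287.44]
204 [274.16, 287.59]
205 [273.75, 287.75]
206 [273.59, 287.75]
207 [273.71, 287.75]
208 [274.12, 287.47]
209 [274.87, 286.8]
```

Contact, with the spindle pushing the knob towards −x, which means it is on the bevel. I'll slide back in small steps under light push.

```bash
python3 -m inch '[[[1,-0.03,0,0.05,0,0,0],[1,-0.06,0,0.05,0,0,0],[1,-0.09,0,0.1,0,0,0],[1,-0.12,0,0.1,0,0,0],[1,-0.12,0,0.15,0,0,0],[1,-0.12,0,0.2,0,0,0],[1,-0.12,0,0.2,0,0,0],[1,-0.12,0,0.2,0,0,0],[1,-0.12,0,0.2,0,0,0],[1,-0.12,0,0.2,0,0,0]]]'; python3 snap.py d2 | sed -n '1p;7,14p'
```

```text
t: 13.55
tool_pos: [0.5487, -0.1271, 0.1822]
tool_rot: [179.9, -0.0, 14.0]
wrist_force: [0.9, -1.8, -0.1]
grip_width: 0.012
[ 0.5487 -0.127   0.1822] [ 1.7986e+02 -3.0000e-02  1.4040e+01]
202 [274.27, 286.93, 295.87]
203 [274.01, 286.49]
204 [273.59, 286.99]
205 [273.59, 287.2]
206 [273.54, 287.2]
207 [273.41, 287.2]
208 [273.38, 287.2]
209 [273.88, 287.02]
```

The vertical force has vanished at 5 mm below the tip height, so the knob is engaged. Pushing on down.

```bash
python3 -m inch '[[[1,0,0,0.1,0,0,0],[1,0,0,0.2,0,0,0],[1,0,0,0.3,0,0,0],[1,0,0,0.4,0,0,0],[1,0,0,0.5,0,0,0],[1,0,0,0.6,0,0,0],[1,0,0,0.7,0,0,0],[1,0,0,0.75,0,0,0],[1,0,0,0.8,0,0,0],[1,0,0,0.8,0,0,0]]]'; python3 snap.py d3 | sed -n '1p;10,14p'
```

```text
t: 14.6
tool_pos: [0.5487, -0.1272, 0.1746]
tool_rot: [179.9, -0.0, 14.0]
wrist_force: [-1.9, -0.5, 3.9]
grip_width: 0.0122
[ 0.5487 -0.1271  0.1746] [ 1.7985e+02 -2.0000e-02  1.4040e+01]
205 [274.03, 286.63]
206 [273.59, 286.99]
207 [273.59, 287.19]
208 [273.54, 287.2]
209 [273.4, 287.19]
```

```bash
python3 -m inch '[[[1,0,0,0.1,0,0,0],[1,0,0,0.2,0,0,0],[1,0,0,0.3,0,0,0],[1,0,0,0.4,0,0,0],[1,0,0,0.45,0,0,0],[1,0,0,0.5,0,0,0],[1,0,0,0.55,0,0,0],[1,0,0,0.55,0,0,0],[1,0,0,0.55,0,0,0],[1,0,0,0.55,0,0,0]]]' 60; python3 snap.py d4 | sed -n '1p;10,14p'; python3 -c "
from h import *
im=cv2.imread('pics/d4.png');cv2.imwrite('pics/c8.png',cv2.resize(im[184:220,260:308],(768,576),interpolation=cv2.INTER_CUBIC))"
```

```text
t: 15.65
tool_pos: [0.5488, -0.1272, 0.1701]
tool_rot: [179.9, 0.0, 14.0]
wrist_force: [-3.1, -1.6, 8.3]
grip_width: 0.0123
[ 0.5488 -0.1272  0.1702] [179.85   0.    14.05]
205 [274.28, 287.55]
206 [274.14, 286.88]
207 [273.74, 286.82]
208 [273.59, 287.19]
209 [273.54, 287.19]
```

View pics/c8.png

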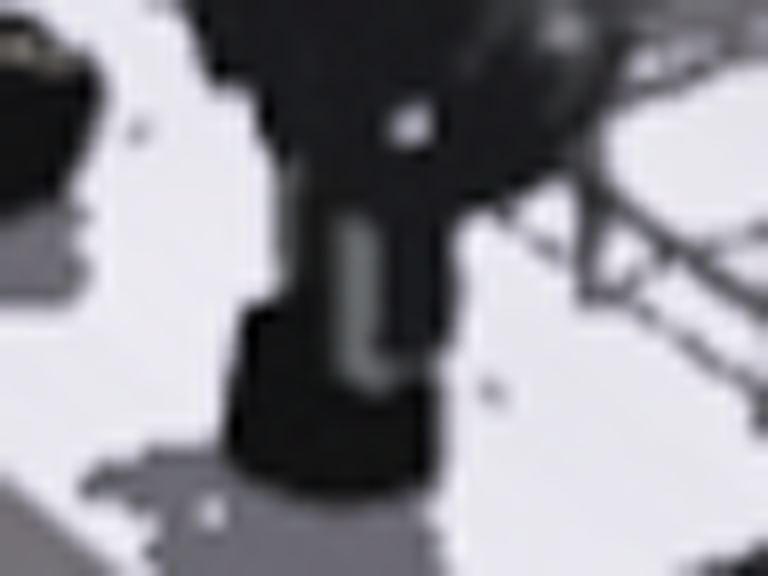

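The knob is down on its spindle over the seal, nose towards the dot. 8.3 N at tool height 0.170 matches home plus about 3.2 mm of spring travel. Pressing to the stop.

```bash
python3 -m inch '[[[1,0,0,0.1,0,0,0],[1,0,0,0.15,0,0,0],[1,-0.02,0,0.2,0,0,0],[1,-0.02,0,0.25,0,0,0],[1,-0.02,0,0.25,0,0,0],[1,-0.02,0,0.25,0,0,0],[1,-0.02,0,0.25,0,0,0],[1,-0.02,0,0.25,0,0,0],[1,-0.02,0,0.25,0,0,0],[1,-0.02,0,0.25,0,0,0]]]' 60
```

```text
t: 16.7
tool_pos: [0.549, -0.1272, 0.1699]
tool_rot: [179.9, 0.0, 14.1]
wrist_force: [-5.6, -0.1, 13.0]
grip_width: 0.012
```

```bash
python3 - <<'E'
from h import *
def bot(g,u,a,b,thr=62):
    r=g[:,u];return [round(float(v+(thr-r[v])/(r[v+1]-r[v])),2) for v in range(a,b) if (r[v]-thr)*(r[v+1]-thr)<0]
def mod(k): return max(w2px("side",[k[0]+.022*np.cos(t),k[1]+.022*np.sin(t),k[2]])[1] for t in np.linspace(0,6.28,90))
im=vision.snapshot("side");cv2.imwrite("pics/fin.png",im);g=cv2.cvtColor(im,cv2.COLOR_BGR2GRAY).astype(float)
for u in range(278,283):print(u,bot(g,u,206,220))
c=np.array([.544,-.1275]);yv=np.array([-np.sin(.247),np.cos(.247)])
for z in(.0775,.0785,.080,.082):print(z,mod([*c,z]))
g0=cv2.cvtColor(cv2.imread("pics/side0.png"),cv2.COLOR_BGR2GRAY).astype(float)
print("fitted R",[bot(g0,u,228,240) for u in(304,305,306)],mod([*(c-.12*yv),.082]))
print("fitted L",[bot(g,u,190,203) for u in(258,259,260)],mod([*(c+.12*yv),.082]))
s=env.read_state();print(s["tool_pos"],s["wrist_force"])
E
```

```text
278 [214.75]
279 [214.91]
280 [215.15]
281 [215.13]
282 [207.77, 215.05]
0.0775 215.62382001362815
0.0785 215.34736039895466
0.08 214.93225659805373
0.082 214.37800989928866
fitted R [[233.71], [233.74], [233.72]] 234.14768150552828
fitted L [[197.5], [197.48], [197.39]] 197.15318196561444
[ 0.54895576 -0.12723791  0.16994761] [-6.13141248  0.13778595 14.05040248]
```

```bash
python3 -m inch '[[[1,-0.03,0,0.15,0,0,0],[1,-0.06,0,0.2,0,0,0],[1,-0.08,0,0.25,0,0,0],[1,-0.08,0,0.25,0,0,0],[1,-0.08,0,0.25,0,0,0],[1,-0.08,0,0.25,0,0,0],[1,-0.08,0,0.25,0,0,0],[1,-0.08,0,0.25,0,0,0],[1,-0.08,0,0.25,0,0,0],[1,-0.08,0,0.25,0,0,0]]]' 60
```

```text
t: 17.75
tool_pos: [0.5488, -0.1273, 0.1699]
tool_rot: [179.9, -0.0, 14.1]
wrist_force: [-5.5, 1.5, 14.2]
grip_width: 0.0121
```

```bash
python3 -c "
from rig import env
print(env.sign_off()); s=env.read_state(); print(s['tool_pos'],s['wrist_force'],s['grip_width'])"
```

```text
the job is handed in; nothing more can be done
None
the job is handed in; nothing more can be done
```

The loose knob is on the bare middle spindle with its nose to the off dot. I handed in at about 17.8 s of the 42 s with the arm still gripping it and holding it pressed in.

**Seating:**
- After first contact the knob slid freely down the spindle.
- The push then rose by about 1 N per mm, as the valve spring should, up to a hard stop at tool height 0.170 m.
- It was steady there at 13–14 N, with the tool at yaw 14.1° against the hob's measured 14.1°.
- That stop is about 1 mm higher than I had calculated for fully home plus 4.5 mm of travel, within the 2.5 mm limit.

**Camera check:** the last side picture puts the knob's underside at about 79 mm, good to about 1.5 mm, against an ideal 77.5 mm. That agrees with the knob being home and pressed in, but does not prove it to the millimetre.

**What disagreed:**
- The knob sat about 6 mm off-centre along the jaws. I measured this by turning it over the spindle, and corrected for it.
- One turn went the wrong way and ran into a joint limit. I corrected it, with no contact.
- A sideways load of about 5.5 N remained at the end.

**Other items:** the arm stayed clear of them on its planned paths. I did not re-measure the fitted knobs or the loose things afterwards. The left fitted knob still looked in place in the last pictures.

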